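# Set cable trunking to the scribed line on the bench shear and hold it down

### The job

Set the length of cable trunking for cutting: slide it up square against the fence while its front end is still well short of the line, then slide it along under the raised blade, flat on the bed and gently pressed to the fence all the way, and ease its front end up to the long line scribed across the bed without overrunning it. Steady it there against the fence for a moment, let go, and swing the hold-down arm down until its foot bears on the trunking without crushing it. Leave the other things where they are.

Things in the scene. Friction and masses are not known exactly. Their poses are not given: they have to be found in the camera images.
- cutter: Bench trunking shear, fixed: grey bed 195 x 570 mm with a flat top 30 mm above the bench. Origin on the bench, +x away from the operator to the fence, +y along the fence in the feed direction, z up. In this frame the bed spans x -85..110, y -235..335 mm; the hold-down's clevis x 75..105, y 68..122, up to z 106 mm.
- blade (a point): Middle of the opening under the raised blade, on the bed: cutter x 11, y 190, z 30 mm. The blue blade frame round it (two posts, crosshead) spans cutter y 165..215 and rises to z 213; its opening is x -61..84, z 30..100 mm. Its parked lever rises to z 390 mm at y 215..245.
- fence: Fence along the far side of the bed: a fixed strip carrying an adjustable bright straight bar, 550 mm long, 10 mm high; fingers held higher pass over it. The bar is parallel to cutter y but its setting is not measured: its face is anywhere from cutter x 42 to 54 mm, so find it by touch. Press on it with 2 to 10 N; over 20 N shifts its setting. Origin: cutter x 72, y 50 mm, on the bed.
- line (a point): Point of the long bright scribed line (1.4 mm wide, across the bed, parallel to the blade and 85 mm beyond it) near the fence: cutter x 48, y 275, z 30 mm (bed top). Same axes as the cutter; the line runs along x. Short rule ticks lie at its near end.
- trunk_mid (a point): Centre (half-way up) of the loose white PVC trunking, a closed rectangular tube on its narrow side: 40 mm wide (own x), 280 mm long (own y), 60 mm high, about 0.25 kg, rigid. Own +y points to its front end (feed direction). It starts on the infeed bed, off the fence and askew by up to 0.15 rad. Grip it by its two long sides.
- trunk_grip (a point): Point on the trunking for holding it near its rear: 115 mm behind its centre (25 mm from the rear end), 40 mm above its underside; own axes as the trunking. A gripper holding here stays clear of the hold-down and the blade frame all the way to the line.
- trunk_end (a point): Lower front corner of the trunking on its fence side (own x +20, y +140 mm from its centre, on its underside): the front end is on the line when this point has the line's y in the cutter's frame.
- holddown (a joint): Angle of the hold-down arm about its hinge (rad): 0 = level, positive = raised, starts at 0.45 to 0.7. It stays where it is left (friction 0.3 N m, about 2 to 3 N at the handle). The foot first touches the trunking at about 0.07; its spring then gives 8 mm (1.5 N per mm) down to about -0.06, beyond which it is solid.
- holddown_hinge (a point): Hinge axis of the hold-down arm, on the fixed clevis beyond the fence: cutter x 90, y 95, z 92 mm; the hinge axis is the cutter's y. The arm reaches from here over the trunking towards the operator.
- handle (a point): Centre of the black ball handle, 32 mm diameter, at the end of the hold-down arm: with the arm level it is 135 mm towards the operator from the hinge axis and 23 mm above it. Press it from above, round its arc.
- foot: Rubber foot of the hold-down, 22 mm diameter, 60 mm from the hinge axis, under the arm; origin in the middle of its underside. Its weight and the arm's keep it bearing once it is down. More than 30 N under it crushes the trunking.
- offcut: Bystander: short 40 mm piece of the same trunking, standing on the near edge of the bed beyond the line. Origin under its centre.
- adapter: Bystander: black power adapter 60 x 100 x 34 mm. Origin under its centre.
- screwdriver: Bystander: screwdriver lying on the bench. Origin under its middle.
- tape: Bystander: roll of brown tape, 100 mm diameter, 24 mm high, lying flat. Origin under its centre.
- trunking: The same trunking; origin under its centre.

How it is judged:
By the outcome, as a careful person would: the job done as asked, in the order asked, and still so for the second after the job is handed in, with the robot touching nothing.
It also fails if it takes over 72 s, if anything falls off the work surface, if the arm or the gripper's body presses on something with over 40 N, if the wrist force passes 120 N, or if a joint passes its speed limit or range.

### The arm

A 6-joint arm with a two-finger parallel gripper is mounted at the origin on the work surface. World frame = base frame: x ahead of the robot, y to its left, z up, the work surface at z = 0. Lengths are in m, angles in degrees, forces in N, time in s.
With the tool pointing down it reaches from about 0.35 to 0.875 m from the base axis. Payload 4.2 kg.
Tool frame: the origin (TCP) lies midway between the tips of the shut fingers; the grasp point (between the pads) lies 19 mm behind it; z points along the fingers, y is the line along which they close (so a half turn about z gives the same grasp; the last joint's range is limited). The gripper opens to 87 mm and grips with 3 to 60 N. Pads are 19 mm wide; open, the fingers measure 117 mm over their backs; the gripper's body (75 mm by 190 mm) begins 51 mm behind the grasp point.
Start: joints at [-48.667, 22.042, 0.453, 0, -68.411, -14.817], TCP at [0.279, -0.559, 0.223] pointing down, gripper open.
Joint ranges: [-179.83, 179.83], [-69.29, 118.12], [-61.27, 80.66], [-181.25, 117.63], [-171.15, -9.14], [-177.46, 177.46]. Speed limits (degrees/s): [159.86, 159.86, 180, 180, 180, 180].

### API

Orientations are given as a 3x3 rotation matrix whose columns are the frame's x, y, z axes.
In Python, from station import sense, capture, finish_job, silhouettes, landmark_of gives the robot as it stands.
- The arm moves only by the tool step_arm, never from a script. Its arguments are lists of equal length, an entry for each row: "linear": the shift along the tool's x, y, z in mm, a list of three; "delta_rot": the turn, a rotation vector about the tool's x, y, z in rad, a list of three; "grip": the finger opening in mm, from 0 to 87. A call has 1 to 10 rows; each row shifts and turns the commanded pose from where the row before left it, along the tool's axes as they then stand; what a row does not reach is not made up. A row lasts 1/8 s, in which the tool goes at most 62.5 mm and 10.7 degrees, less where a joint would pass 70% of its speed; a pose out of reach is approached as far as the arm can. A call with a gripper value outside its range is refused whole. The fingers move at their own pace and stop on an object; the grip force is fixed at half the most. Time passes only in rows, so rows that do not move let the fingers close. It gives the time, the measured TCP pose, the force, the opening and the grip force at its end, in the units of the state.
- sense(): the state, without advancing time (a new reading comes with each control period).
- capture(name): name is "scene" or "top" or "wrist"; returns a dict with "img" (420x560x3 uint8, red, green, blue), "fx", "fy", "cx", "cy" (pixels), "k1" (the pictures are not rectified: a ray, as slopes to the right and down, at radius r is drawn at 1 + k1 r^2 times it, then the intrinsics apply), "world_to_cam" (4x4, takes a point from world to camera coordinates); the wrist camera has in their place "mount" (4x4, takes a point from camera to tool coordinates, whose origin is the TCP and whose axes are the flange's). Camera axes: x right, y up, looking along -z (the intrinsics and any distortion apply to the point x, -y, -z); pixel columns grow to the right and rows downward; lengths in m; the calibration is good to about 2 mm. A picture is of the moment at which its call begins: read the wrist's pose just before it. There is no depth.
- finish_job(): hands the job in; it is judged then, once.
Trained networks look in the newest picture that a camera, given by its name, has taken for a name from the list of things; names that differ only in an ending like _2 or _b are one class to them, and where a whole thing is asked for, a point or a joint stands for the part that bears it (a point fixed in the world has none). Each returns a list of dicts, best first, with "score" (0 to 1); they miss things now and then, are a little off and sometimes report something else, mostly with a low value. They report only what shows in the picture. A call takes as long as a camera call.
- silhouettes(camera, label): "mask" (420x560 bool, what is visible of it) and "point" ([column, row] in pixels, amid what is visible of it).
- landmark_of(camera, label): "point" ([column, row] in pixels: a listed point, or the origin of a listed thing).
The state is a dict: "time_s": time; "joints": joint angles; "joint_velocities": joint speeds; "effort": joint torques, N m; "tcp_pos": TCP position; "ee_rot": TCP orientation; "wrist_force": force on the tool from outside, world axes, zero at the start; "moment": the same for the moment, N m; "gripper_width": opening from 0.0 (shut) to 1.0 (fully open); "gripper_force": force on a finger pad.
Only numpy, scipy, OpenCV 4.12 (cv2) and the standard library are available. Lean on these libraries where they do the work, as an engineer would, in place of code of your own. Each camera call takes 0.05 s, during which the arm holds its last target. There are 200 camera calls.

## Working session

There is one attempt and no reset: what is moved stays moved. The work goes in short steps, Python scripts to look and compute and a tool call to move; the robot and the scene stay as the last step left them, time stands still between calls to the robot, and variables do not carry over. Pictures are saved under pics/ and viewed, at most 10 in all, crops included, and the job is handed in when it is done.

Besides the shell and the picture viewer there is one more tool, called by a JSON object that holds its "fn" and its "kwargs". step_arm: Moves the arm, as the interface text tells. Its arguments: {"type":"object","properties":{"linear":{"type":"array"},"delta_rot":{"type":"array"},"grip":{"type":"array"}},"required":["linear","delta_rot","grip"]}

```bash
mkdir -p pics
cat > h.py <<'E'
import numpy as np, cv2, json
from station import sense, capture, finish_job, silhouettes, landmark_of
def cam(name):
    s=sense(); c=capture(name)
    if name=="wrist":
        T=np.eye(4);T[:3,:3]=np.array(s["ee_rot"]);T[:3,3]=s["tcp_pos"]
        c["c2w"]=T@np.array(c["mount"])
    else: c["c2w"]=np.linalg.inv(np.array(c["world_to_cam"]))
    return c
def ray(c,p):
    K=np.array([[c["fx"],0,c["cx"]],[0,c["fy"],c["cy"]],[0,0,1.]])
    u=cv2.undistortPoints(np.array([[p]],float),K,np.array([c["k1"],0,0,0,0.]))[0,0]
    d=c["c2w"][:3,:3]@np.array([u[0],-u[1],-1.]); return c["c2w"][:3,3],d/np.linalg.norm(d)
def onz(c,p,z):
    o,d=ray(c,p); return o+d*(z-o[2])/d[2]
def tri(L):
    A=np.zeros((3,3));b=np.zeros(3)
    for o,d in L:
        P=np.eye(3)-np.outer(d,d);A+=P;b+=P@o
    x=np.linalg.solve(A,b); return x,max(np.linalg.norm((np.eye(3)-np.outer(d,d))@(x-o)) for o,d in L)
def save(c,n): cv2.imwrite("pics/"+n,c["img"][:,:,::-1])
E
python3 - <<'E'
from h import *
np.set_printoptions(precision=4,suppress=True)
cs={n:cam(n) for n in("scene","top")}
for n in cs: save(cs[n],n+".png")
cv2.imwrite("pics/both.png",cv2.resize(np.hstack([cs["scene"]["img"],cs["top"]["img"]])[:,:,::-1],None,fx=.7,fy=.7))
for l in["cutter","blade","fence","line","trunk_mid","trunk_grip","trunk_end","holddown_hinge","handle","foot","offcut","adapter","tape","screwdriver"]:
    r=[]
    for n in cs:
        q=landmark_of(n,l)
        if q: print(l,n,np.round(q[0]["point"],1),round(q[0]["score"],2)); r.append(ray(cs[n],q[0]["point"]))
    if len(r)==2: x,e=tri(r); print("   ->",x,round(e,4))
E
```

```text
cutter scene [263.4 178.5] 0.66
cutter top [324.6 261.6] 0.86
   -> [0.485  0.0497 0.0076] 0.0013
blade scene [328.5 206.9] 0.84
fence top [310.5 232.3] 0.88
line scene [355.9 231.9] 0.88
line top [222.  227.3] 0.92
   -> [0.5681 0.3227 0.0357] 0.0018
trunk_mid scene [250.8 152.1] 0.75
trunk_mid top [343.6 269.1] 0.6
   -> [0.464  0.0083 0.075 ] 0.0011
trunk_grip top [387.8 270.9] 0.71
trunk_end scene [295.8 184.1] 0.72
trunk_end top [288.  262.1] 0.93
   -> [0.4818 0.1437 0.0248] 0.0034
holddown_hinge scene [284.4 201.1] 0.63
holddown_hinge top [292.6 218.5] 0.97
   -> [0.5857 0.1414 0.097 ] 0.003
handle scene [301.6 142.8] 0.65
handle top [289.7 262.1] 0.59
   -> [0.4744 0.1435 0.1785] 0.0006
foot scene [292.1 177.5] 0.42
foot top [291.9 244.5] 0.41
   -> [0.5206 0.1394 0.1031] 0.0006
offcut scene [383.8 202. ] 0.64
offcut top [324.8 260. ] 0.66
   -> [0.5171 0.2096 0.1788] 0.1483
adapter scene [188.3 258.6] 0.66
adapter top [353.1 162. ] 0.84
   -> [ 0.7644 -0.0286  0.0122] 0.0013
tape scene [428.6 225.5] 0.77
tape top [163.5 263.5] 0.87
   -> [0.4683 0.4872 0.0047] 0.0026
screwdriver scene [121.1 236.7] 0.91
screwdriver top [412.2 163.2] 0.62
   -> [ 0.7696 -0.2043  0.0086] 0.004
```

View pics/both.png

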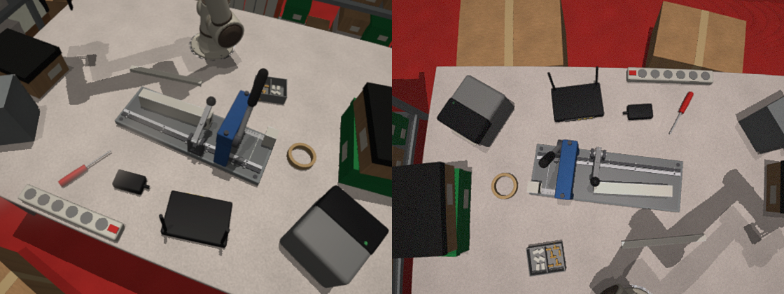

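The pair shows the cutter in mid-table: the bed runs along world +y, the fence is on the far (+x) side, and the white trunking is askew on the infeed side. In the half-scale top panel the trunking is near (635,188), and the tape and offcut lie beyond the blue blade. Next I fit the cutter frame.

```bash
cat >> h.py <<'E'
def proj(c,X):
    w=np.linalg.inv(c["c2w"]); q=w[:3,:3]@X+w[:3,3]; a=np.array([q[0],-q[1]])/-q[2]; a=a*(1+c["k1"]*(a@a))
    return np.array([c["fx"]*a[0]+c["cx"],c["fy"]*a[1]+c["cy"]])
def c2w(f,p):
    x,y,t=f; p=np.array(p)/1000; return np.array([x+np.cos(t)*p[0]-np.sin(t)*p[1],y+np.sin(t)*p[0]+np.cos(t)*p[1],p[2]])
def w2c(f,P):
    x,y,t=f; dx,dy=P[0]-x,P[1]-y; return 1000*np.array([np.cos(t)*dx+np.sin(t)*dy,-np.sin(t)*dx+np.cos(t)*dy,P[2]])
E
python3 - <<'E'
from h import *
from scipy.optimize import least_squares
np.set_printoptions(precision=4,suppress=True)
cs={n:cam(n) for n in("scene","top")}
O=[("scene",[263.4,178.5],[0,0,0]),("top",[324.6,261.6],[0,0,0]),("scene",[328.5,206.9],[11,190,30]),("top",[310.5,232.3],[72,50,30]),("scene",[355.9,231.9],[48,275,30]),("top",[222,227.3],[48,275,30]),("scene",[284.4,201.1],[90,95,92]),("top",[292.6,218.5],[90,95,92])]
f=least_squares(lambda f:np.concatenate([proj(cs[n],c2w(f,X))-p for n,p,X in O]),[.485,.05,-.1],loss="soft_l1")
print(f.x,f.fun.reshape(-1,2))
F=f.x
for P in([.464,.0083,.075],[.4818,.1437,.0248],[.4744,.1435,.1785]):print(w2c(F,P))
# trunk mask orientation, top
m=silhouettes("top","trunking")
for q in m[:1]:
    M=q["mask"].astype(np.uint8);print(q["score"],M.sum())
    r=cv2.minAreaRect(cv2.findNonZero(M));B=cv2.boxPoints(r)
    for b in B:print(b,w2c(F,onz(cs["top"],b,.09)))
s=sense();print(np.array(s["ee_rot"]),s["tcp_pos"]);w=cam("wrist");print(np.array(w["mount"]),w["fx"])
print([ (n,cs[n]["c2w"][:3,3],cs[n]["fx"]) for n in cs])
big=cv2.resize(cs["top"]["img"][190:310,180:440][:,:,::-1],None,fx=3,fy=3,interpolation=cv2.INTER_CUBIC);cv2.imwrite("pics/topc.png",big)
E
```

```text
[ 0.4851  0.053  -0.1215] [[ 0.7277  1.9626]
 [-1.9657  0.1785]
 [ 0.588  -0.7404]
 [-1.8698 -0.6463]
 [-0.5021  0.1472]
 [ 1.9093  0.9758]
 [-3.4295  0.3771]
 [ 0.7586  0.5178]]
[-15.4944 -46.9672  75.    ]
[-14.2343  89.592   24.8   ]
[-21.5555  88.4967 178.5   ]
0.83 1802
[287.7017 275.6685] [-51.365   88.7426  90.    ]
[288.6077 258.4531] [-9.2668 92.6163 90.    ]
[401.348  264.3868] [  15.7996 -188.1738   90.    ]
[400.442  281.6022] [ -26.8056 -190.1662   90.    ]
[[-0.8948 -0.4464 -0.    ]
 [-0.4464  0.8948  0.    ]
 [ 0.      0.     -1.    ]] [ 0.279  -0.5592  0.2225]
[[ 0.001   0.9653  0.2613  0.0706]
 [ 1.     -0.001  -0.0002  0.0011]
 [ 0.0001  0.2613 -0.9653 -0.1631]
 [ 0.      0.      0.      1.    ]] 339.04933103059017
[('scene', array([1.0364, 0.2875, 0.8481]), 387.4097378912524), ('top', array([0.4352, 0.1535, 1.0505]), 385.6760188954918)]
```

View pics/topc.png

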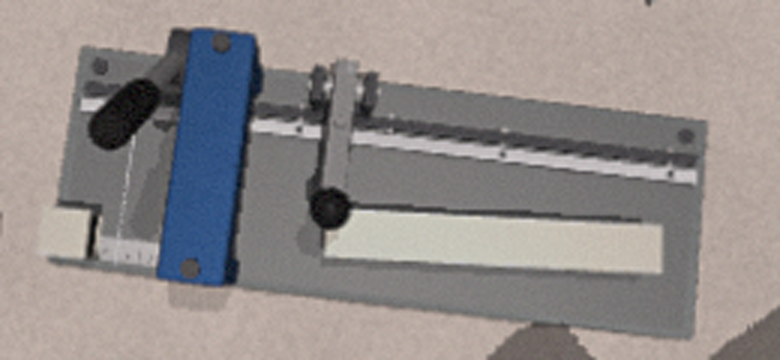

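The 3x top crop shows the trunking front at about (330,235), beneath the handle ball at (330,208). The fence bar runs (250,125) to (695,178), the scribed line is at about x=130, and the offcut is at (65,232). I take the trunking as about cutter (-17,-49) mm, askew +0.09 rad.

```bash
cat >> h.py <<'E'
F=(.4851,.053,-.1215)
def go(P,yaw,R0=None,P0=None):
    """shift in present tool axes (mm) and tool-z turn (rad) to TCP P with tool x at world heading yaw"""
    s=sense();R=np.array(s["ee_rot"]);d=R.T@(np.array(P)-np.array(s["tcp_pos"]))*1000
    h=np.arctan2(R[1,0],R[0,0]);a=(yaw-h+np.pi)%(2*np.pi)-np.pi
    print("shift",np.round(d,1),"rotz",round(-a,3),"tilt",np.round(R[:,2],4))
E
python3 - <<'E'
from h import *
G=c2w(F,[-7,-163.5,200]);print(G)
go(G,-np.pi/2-.034)
E
```

```text
[ 0.45833519 -0.10844626  0.2       ]
shift [-361.7  323.3   22.6] rotz -1.074 tilt [ 0.e+00 -1.e-04 -1.e+00]
```

{"fn": "step_arm", "kwargs": {"linear": [[-40,36,2],[-40,36,2],[-40,36,2],[-40,36,2],[-40,36,2],[-40,36,2],[-40,36,2],[-40,36,2],[-42,35,2],[0,0,0]], "delta_rot": [[0,0,0],[0,0,0],[0,0,0],[0,0,0],[0,0,0],[0,0,0],[0,0,0],[0,0,0],[0,0,0],[0,0,-0.17]], "grip": [87,87,87,87,87,87,87,87,87,87]}}

```text
time_s: 2.95
tcp_pos: [0.4601, -0.1057, 0.2047]
ee_rot: [[-0.801, -0.599, 0.001], [-0.599, 0.801, 0.0], [-0.001, -0.0, -1.0]]
wrist_force: [-1.0, 0.2, -0.2]
gripper_width: 1.0
gripper_force: 0.0
```

{"fn": "step_arm", "kwargs": {"linear": [[0,0,0],[0,0,0],[0,0,0],[0,0,0],[0,0,0],[0,0,0],[0,0,0]], "delta_rot": [[0,0,-0.17],[0,0,-0.17],[0,0,-0.17],[0,0,-0.17],[0,0,-0.17],[0,0,-0.054],[0,0,0]], "grip": [87,87,87,87,87,87,87]}}

```text
time_s: 3.82
tcp_pos: [0.4588, -0.1086, 0.2047]
ee_rot: [[-0.035, -0.999, 0.0], [-0.999, 0.035, 0.0], [-0.0, -0.0, -1.0]]
wrist_force: [0.5, 0.0, -0.1]
gripper_width: 0.998
gripper_force: 0.0
```

Run:
```python
from h import *
np.set_printoptions(precision=4,suppress=True)
s=sense();print(s["tcp_pos"],s["wrist_force"],s["time_s"],s["joints"])
go(c2w(F,[-7,-163.5,200]),-np.pi/2-.034)
w=cam("wrist");t=cam("top");save(w,"w1.png")
for l in["trunk_grip","trunk_mid","trunk_end","trunking"]:
    q=landmark_of("wrist",l);r=landmark_of("top",l)
    if q: print(l,q[0]["point"],round(q[0]["score"],2),w2c(F,onz(w,q[0]["point"],.07)))
    if q and r: x,e=tri([ray(w,q[0]["point"]),ray(t,r[0]["point"])]);print("  tri",w2c(F,x),e)
for q in silhouettes("wrist","trunking")[:1]:
    M=q["mask"].astype(np.uint8);print(q["score"],M.sum());r=cv2.minAreaRect(cv2.findNonZero(M))
    cs,_=cv2.findContours(M,0,2);c=max(cs,key=cv2.contourArea);a=cv2.approxPolyDP(c,5,True)[:,0]
    for p in a: print(p,w2c(F,onz(w,p,.09)))
```

```text
[ 0.4588 -0.1086  0.2047] [ 0.4855  0.0022 -0.0647] 3.825 [  6.4983   7.8468 -21.8662   0.0002 -60.2716  -8.4864]
shift [-0.1  0.5  4.7] rotz -0.001 tilt [ 0.0003  0.     -1.    ]
trunk_grip [276.3, 199.7] 0.97 [  -7.252  -160.0317   70.    ]
  tri [ -140.9988  2167.1249 -9180.9727] 0.09214157744325911
trunk_mid [278.9, 308.3] 0.57 [-19.6361 -49.4331  70.    ]
trunking [278.1, 292.4] 0.64 [-17.2533 -67.0175  70.    ]
  tri [ -111.5722  1017.351  -1865.4152] 0.015445276521316444
0.71 6274
[257 166] [  11.538  -192.0077   90.    ]
[255 270] [  6.4963 -98.705   90.    ]
[298 270] [ -31.8662 -102.0869   90.    ]
[301 176] [ -25.4024 -186.9102   90.    ]
[296 166] [ -20.419  -194.8244   90.    ]
```

View pics/w1.png

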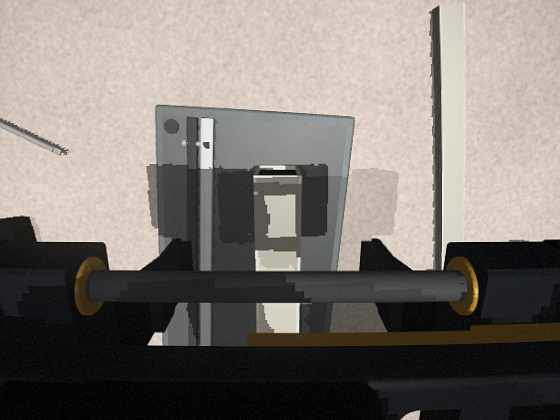

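The wrist view shows the trunking rear end at row 168, columns 255-301, centred between the fingers, with the bright fence bar at columns 200-213. That matches the estimate, so I descend and close.

{"fn": "step_arm", "kwargs": {"linear": [[3,0,40],[0,0,40],[0,0,35],[0,0,20],[0,0,12],[0,0,6.7],[0,0,0]], "delta_rot": [[0,0,0],[0,0,0],[0,0,0],[0,0,0],[0,0,0],[0,0,0],[0,0,0]], "grip": [87,87,87,87,87,87,87]}}

```text
time_s: 5.25
tcp_pos: [0.4589, -0.1116, 0.051]
ee_rot: [[-0.034, -0.999, 0.0], [-0.999, 0.034, -0.0], [0.0, -0.0, -1.0]]
wrist_force: [0.7, -0.6, -0.4]
gripper_width: 0.999
gripper_force: 0.0
```

{"fn": "step_arm", "kwargs": {"linear": [[0,0,0],[0,0,0],[0,0,0],[0,0,0],[0,0,0],[0,0,0],[0,0,0]], "delta_rot": [[0,0,0],[0,0,0],[0,0,0],[0,0,0],[0,0,0],[0,0,0],[0,0,0]], "grip": [70,60,52,46,42,38,36]}}

```text
time_s: 6.12
tcp_pos: [0.4582, -0.1116, 0.0508]
ee_rot: [[-0.034, -0.999, -0.001], [-0.999, 0.034, -0.0], [0.0, 0.001, -1.0]]
wrist_force: [-1.1, 0.4, 0.6]
gripper_width: 0.46
gripper_force: 30.0
```

Run:
```python
from h import *
np.set_printoptions(precision=4,suppress=True)
s=sense();print(s["tcp_pos"],w2c(F,s["tcp_pos"]),s["wrist_force"],s["moment"],s["gripper_width"]*87,s["gripper_force"],s["time_s"])
t=cam("top")
for q in silhouettes("top","trunking")[:1]:
    M=q["mask"].astype(np.uint8);r=cv2.minAreaRect(cv2.findNonZero(M));B=cv2.boxPoints(r)
    for b in B:print(b,w2c(F,onz(t,b,.09)))
big=cv2.resize(t["img"][190:310,180:440][:,:,::-1],None,fx=3,fy=3,interpolation=cv2.INTER_CUBIC);cv2.imwrite("pics/topd.png",big)
```

```text
[ 0.4582 -0.1116  0.0508] [  -6.7155 -166.6638   50.8063] [-1.0767  0.4384  0.6252] [0.0869 0.3804 0.1084] 40.049331131649616 29.993290181737393 6.125
[288. 276.] [-52.0926  87.9387  90.    ]
[288. 260.] [-13.2941  93.595   90.    ]
[310. 260.] [-5.4458 39.6689 90.    ]
[310. 276.] [-44.3192  34.3485  90.    ]
```

View pics/topd.png

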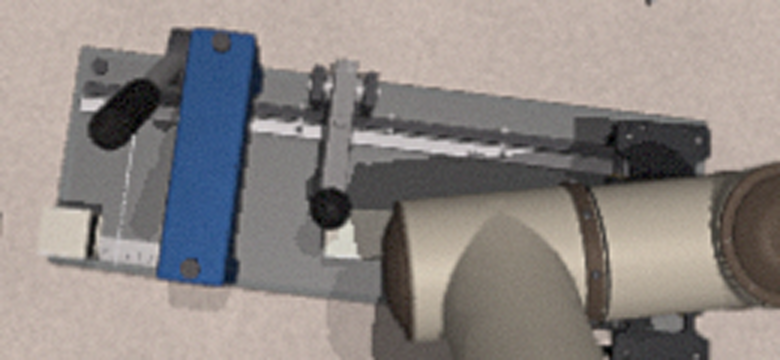

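The trunking is held, opening 40.0 mm. The top crop shows the arm over the rear end and the front still at (340,240). Next I square it and slide it towards the fence.

{"fn": "step_arm", "kwargs": {"linear": [[0,0,0],[0,0,0],[0,-5,0],[0,-6,0],[0,-6,0],[0,-5,0],[0,-3,0],[0,0,0]], "delta_rot": [[0,0,0.03],[0,0,0.03],[0,0,0.0275],[0,0,0],[0,0,0],[0,0,0],[0,0,0],[0,0,0]], "grip": [36,36,36,36,36,36,36,36]}}

```text
time_s: 7.22
tcp_pos: [0.4842, -0.1145, 0.0508]
ee_rot: [[-0.121, -0.993, 0.001], [-0.993, 0.121, -0.0], [-0.0, -0.001, -1.0]]
wrist_force: [-0.1, 0.7, 0.7]
gripper_width: 0.456
gripper_force: 30.0
```

```bash
cat >> h.py <<'E'
def st():
    s=sense();f=s["wrist_force"];c,n=np.cos(F[2]),np.sin(F[2]);R=np.array(s["ee_rot"])
    print("t",round(s["time_s"],2),"cut",np.round(w2c(F,s["tcp_pos"]),2),"F cut",np.round([c*f[0]+n*f[1],-n*f[0]+c*f[1],f[2]],2),"M",np.round(s["moment"],3),"yaw",round(np.arctan2(-R[0,0],-R[1,0])*-1-F[2],4),"w",round(s["gripper_width"]*87,2))
E
python3 -c "
from h import *
st()"
```

```text
t 7.22 cut [  19.36 -166.42   50.82] F cut [-0.22  0.64  0.69] M [-0.125  0.187  0.125] yaw -0.0002 w 39.68
```

{"fn": "step_arm", "kwargs": {"linear": [[0,-0.8,0],[0,-0.8,0],[0,-0.8,0],[0,-0.8,0]], "delta_rot": [[0,0,0],[0,0,0],[0,0,0],[0,0,0]], "grip": [36,36,36,36]}}

```text
time_s: 7.72
tcp_pos: [0.4867, -0.1149, 0.0508]
ee_rot: [[-0.121, -0.993, 0.0], [-0.993, 0.121, 0.0], [-0.0, -0.0, -1.0]]
wrist_force: [-1.6, 0.6, -0.2]
gripper_width: 0.459
gripper_force: 30.0
```

{"fn": "step_arm", "kwargs": {"linear": [[0,-0.7,0],[0,-0.7,0],[0,-0.7,0]], "delta_rot": [[0,0,0],[0,0,0],[0,0,0]], "grip": [36,36,36]}}

```text
time_s: 8.1
tcp_pos: [0.489, -0.1151, 0.0508]
ee_rot: [[-0.121, -0.993, 0.0], [-0.993, 0.121, 0.0], [-0.0, -0.0, -1.0]]
wrist_force: [0.0, 1.0, -0.9]
gripper_width: 0.457
gripper_force: 30.0
```

```bash
python3 -c "
from h import *
st()"
```

```text
t 8.1 cut [  24.26 -166.42   50.83] F cut [-0.11  0.95 -0.95] M [0.015 0.197 0.061] yaw -0.0001 w 39.77
```

{"fn": "step_arm", "kwargs": {"linear": [[0,-0.6,0],[0,-0.6,0],[0,-0.6,0],[0,0,0]], "delta_rot": [[0,0,0],[0,0,0],[0,0,0],[0,0,0]], "grip": [36,36,36,36]}}

```text
time_s: 8.6
tcp_pos: [0.4907, -0.1153, 0.0509]
ee_rot: [[-0.121, -0.993, 0.0], [-0.993, 0.121, 0.0], [-0.0, -0.0, -1.0]]
wrist_force: [0.3, -0.2, -1.0]
gripper_width: 0.458
gripper_force: 30.0
```

{"fn": "step_arm", "kwargs": {"linear": [[0,-0.6,0],[0,-0.6,0],[0,-0.6,0],[0,0,0]], "delta_rot": [[0,0,0],[0,0,0],[0,0,0],[0,0,0]], "grip": [36,36,36,36]}}

```text
time_s: 9.1
tcp_pos: [0.4924, -0.1156, 0.0508]
ee_rot: [[-0.121, -0.993, 0.0], [-0.993, 0.121, -0.0], [0.0, -0.0, -1.0]]
wrist_force: [-0.7, 1.0, -0.7]
gripper_width: 0.454
gripper_force: 30.0
```

{"fn": "step_arm", "kwargs": {"linear": [[0,-0.6,0],[0,-0.6,0],[0,-0.6,0],[0,0,0]], "delta_rot": [[0,0,0],[0,0,0],[0,0,0],[0,0,0]], "grip": [36,36,36,36]}}

```text
time_s: 9.6
tcp_pos: [0.4942, -0.1158, 0.0508]
ee_rot: [[-0.121, -0.993, -0.0], [-0.993, 0.121, -0.0], [0.0, 0.0, -1.0]]
wrist_force: [-0.1, 0.7, -0.6]
gripper_width: 0.459
gripper_force: 30.0
```

```bash
python3 -c "
from h import *
st()"
```

```text
t 9.6 cut [  29.46 -166.45   50.83] F cut [-0.17  0.73 -0.65] M [-0.054  0.202  0.084] yaw -0.0 w 39.97
```

{"fn": "step_arm", "kwargs": {"linear": [[0,-0.6,0],[0,-0.6,0],[0,-0.6,0],[0,0,0]], "delta_rot": [[0,0,0],[0,0,0],[0,0,0],[0,0,0]], "grip": [36,36,36,36]}}

```text
time_s: 10.1
tcp_pos: [0.496, -0.116, 0.0509]
ee_rot: [[-0.121, -0.993, 0.0], [-0.993, 0.121, -0.0], [-0.0, -0.0, -1.0]]
wrist_force: [0.0, -0.4, 0.1]
gripper_width: 0.461
gripper_force: 30.0
```

```bash
python3 -c "
from h import *
st()"
```

```text
t 10.1 cut [  31.3  -166.43   50.87] F cut [ 0.07 -0.39  0.07] M [-0.015  0.175  0.028] yaw -0.0 w 40.14
```

{"fn": "step_arm", "kwargs": {"linear": [[0,-0.6,0],[0,-0.6,0],[0,-0.6,0],[0,0,0]], "delta_rot": [[0,0,0],[0,0,0],[0,0,0],[0,0,0]], "grip": [36,36,36,36]}}

```text
time_s: 10.6
tcp_pos: [0.4972, -0.1162, 0.0508]
ee_rot: [[-0.121, -0.993, -0.001], [-0.993, 0.121, -0.0], [0.0, 0.001, -1.0]]
wrist_force: [-2.0, 0.8, 0.9]
gripper_width: 0.454
gripper_force: 30.0
```

```bash
python3 -c "
from h import *
st()
t=cam('scene');save(t,'s2.png')
cv2.imwrite('pics/s2c.png',cv2.resize(t['img'][120:270,180:380][:,:,::-1],None,fx=4,fy=4,interpolation=cv2.INTER_CUBIC))"
```

```text
t 10.6 cut [  32.5  -166.49   50.81] F cut [-2.12  0.53  0.92] M [0.221 0.751 0.366] yaw 0.0006 w 39.52
```

View pics/s2c.png

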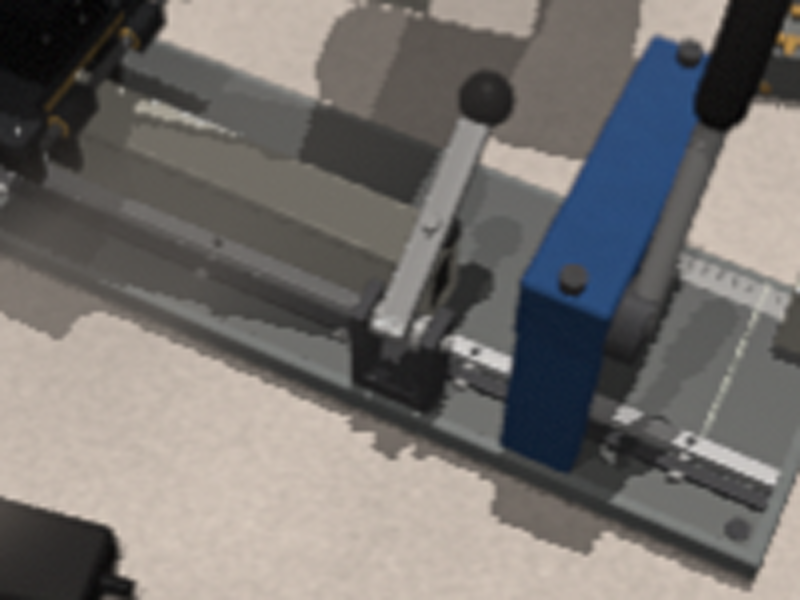

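The scene crop shows the trunking running along the fence bar, front end just past the hold-down foot at (440,290). The path through the blade opening is clear, and the line runs (765,300) to (705,435). Contact is being made, so I press slightly more.

{"fn": "step_arm", "kwargs": {"linear": [[0,-0.4,0],[0,-0.3,0],[0,0,0],[0,0,0]], "delta_rot": [[0,0,0],[0,0,0],[0,0,0],[0,0,0]], "grip": [36,36,36,36]}}

```text
time_s: 11.15
tcp_pos: [0.4977, -0.1163, 0.0508]
ee_rot: [[-0.121, -0.993, -0.001], [-0.993, 0.121, -0.0], [0.0, 0.001, -1.0]]
wrist_force: [-5.5, 0.8, 3.4]
gripper_width: 0.457
gripper_force: 30.1
```

```bash
python3 -c "
from h import *
st()"
```

```text
t 11.15 cut [  33.03 -166.55   50.83] F cut [-5.56  0.09  3.39] M [0.426 1.617 0.651] yaw 0.0004 w 39.75
```

{"fn": "step_arm", "kwargs": {"linear": [[-1,0.3,0],[-2,0,0],[-3,0,0],[-3,0,0],[-3,0,0],[-3,0,0],[-3,0,0],[-2,0,0]], "delta_rot": [[0,0,0],[0,0,0],[0,0,0],[0,0,0],[0,0,0],[0,0,0],[0,0,0],[0,0,0]], "grip": [36,36,36,36,36,36,36,36]}}

```text
time_s: 12.15
tcp_pos: [0.5002, -0.097, 0.0508]
ee_rot: [[-0.12, -0.993, -0.001], [-0.993, 0.12, -0.001], [0.001, 0.001, -1.0]]
wrist_force: [-4.0, -3.9, 1.5]
gripper_width: 0.456
gripper_force: 30.1
```

```bash
python3 -c "
from h import *
st()"
```

```text
t 12.15 cut [  33.16 -147.03   50.79] F cut [-3.48 -4.37  1.54] M [-1.034  1.272  0.862] yaw 0.0011 w 39.7
```

{"fn": "step_arm", "kwargs": {"linear": [[-3,0,0],[-4,0,0],[-4,0,0],[-4,0,0],[-4,0,0],[-4,0,0],[-4,0,0],[-4,0,0],[-3,0,0]], "delta_rot": [[0,0,0],[0,0,0],[0,0,0],[0,0,0],[0,0,0],[0,0,0],[0,0,0],[0,0,0],[0,0,0]], "grip": [36,36,36,36,36,36,36,36,36]}}

```text
time_s: 13.28
tcp_pos: [0.5039, -0.0634, 0.0508]
ee_rot: [[-0.12, -0.993, -0.002], [-0.993, 0.12, -0.001], [0.002, 0.002, -1.0]]
wrist_force: [-4.5, -5.9, 3.0]
gripper_width: 0.455
gripper_force: 30.2
```

```bash
python3 -c "
from h import *
st()"
```

```text
t 13.28 cut [  32.75 -113.28   50.82] F cut [-3.73 -6.35  2.97] M [-1.271  1.469  0.993] yaw 0.0015 w 39.57
```

{"fn": "step_arm", "kwargs": {"linear": [[-3,0.1,0],[-5,0,0],[-5,0.1,0],[-5,0,0],[-5,0.1,0],[-5,0,0],[-5,0.1,0],[-5,0,0],[-3,0,0]], "delta_rot": [[0,0,0],[0,0,0],[0,0,0],[0,0,0],[0,0,0],[0,0,0],[0,0,0],[0,0,0],[0,0,0]], "grip": [36,36,36,36,36,36,36,36,36]}}

```text
time_s: 14.4
tcp_pos: [0.5081, -0.0228, 0.0508]
ee_rot: [[-0.119, -0.993, -0.003], [-0.993, 0.119, -0.002], [0.002, 0.002, -1.0]]
wrist_force: [-4.8, -6.4, 3.5]
gripper_width: 0.456
gripper_force: 30.2
```

```bash
python3 -c "
from h import *
st()"
```

```text
t 14.4 cut [ 32.04 -72.49  50.82] F cut [-4.02 -6.92  3.49] M [-1.448  1.556  1.062] yaw 0.0019 w 39.68
```

{"fn": "step_arm", "kwargs": {"linear": [[-3,0.1,0],[-5,0,0],[-5,0.1,0],[-5,0.1,0],[-5,0.1,0],[-5,0,0],[-5,0.1,0],[-5,0.1,0],[-3,0.1,0]], "delta_rot": [[0,0,0],[0,0,0],[0,0,0],[0,0,0],[0,0,0],[0,0,0],[0,0,0],[0,0,0],[0,0,0]], "grip": [36,36,36,36,36,36,36,36,36]}}

```text
time_s: 15.52
tcp_pos: [0.5122, 0.0177, 0.0508]
ee_rot: [[-0.119, -0.993, -0.003], [-0.993, 0.119, -0.002], [0.003, 0.003, -1.0]]
wrist_force: [-6.0, -6.3, 4.5]
gripper_width: 0.455
gripper_force: 30.2
```

```bash
python3 -c "
from h import *
st()"
```

```text
t 15.53 cut [ 31.15 -31.71  50.83] F cut [-5.18 -6.97  4.52] M [-1.618  1.524  1.041] yaw 0.0019 w 39.57
```

{"fn": "step_arm", "kwargs": {"linear": [[-3,0.1,0],[-4,0.1,0],[-4,0.1,0],[-4,0,0],[-4,0.1,0],[-3,0,0],[-2,0,0],[0,0,0]], "delta_rot": [[0,0,-0.002],[0,0,-0.002],[0,0,-0.002],[0,0,0],[0,0,0],[0,0,0],[0,0,0],[0,0,0]], "grip": [36,36,36,36,36,36,36,36]}}

```text
time_s: 16.52
tcp_pos: [0.5153, 0.0422, 0.0508]
ee_rot: [[-0.114, -0.993, -0.001], [-0.993, 0.114, -0.001], [0.001, 0.001, -1.0]]
wrist_force: [-3.9, -4.4, 3.9]
gripper_width: 0.457
gripper_force: 30.1
```

```bash
python3 -c "
from h import *
st()
t=cam('scene');save(t,'s3.png')
print(landmark_of('scene','trunk_end')[:1],landmark_of('scene','line')[:1])
cv2.imwrite('pics/s3c.png',cv2.resize(t['img'][160:270,290:400][:,:,::-1],None,fx=5,fy=5,interpolation=cv2.INTER_CUBIC))"
```

```text
t 16.52 cut [31.3  -7.02 50.81] F cut [-3.39 -4.82  3.87] M [-0.827  1.377  0.806] yaw 0.0069 w 39.79
[{'point': [345.3, 224.1], 'score': 0.85}] []
```

View pics/s3c.png

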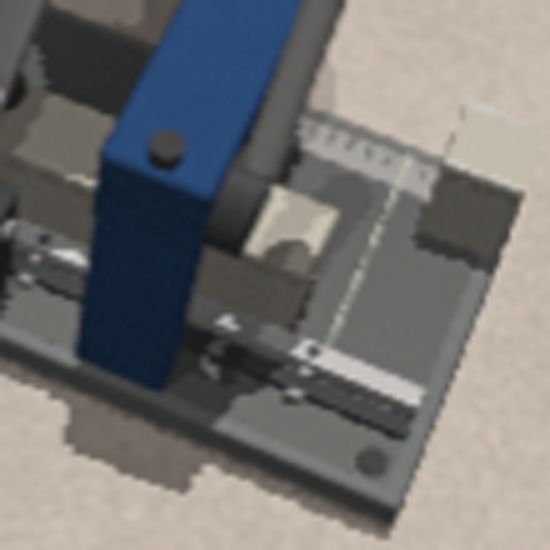

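The crop shows the trunking through the blade, with its top front edge from (340,205) to (312,280). The scribed line runs (400,180) to (330,340). The remaining gap is about 20-25 mm.

Run:
```python
from h import *
t=cam("scene")
f=lambda u,v:[290+(u-2)/5,160+(v-2)/5]
a,b=onz(t,f(400,180),.03),onz(t,f(331,338),.03)
n=np.array([-(b-a)[1],(b-a)[0],0]);n/=np.linalg.norm(n);n*=-np.sign(n[1])*-1
print("line yaw",np.arctan2((a-b)[1],(a-b)[0])+np.pi, "n",n)
for nm,p,z in(("topnear",(340,205),.09),("topfence",(312,280),.09),("lowfence",(300,326),.03),("landm",None,.03)):
    P=onz(t,f(*p) if p else [345.3,224.1],z);print(nm,w2c(F,P),"gap",1000*(a-P)@n)
print("line near fence",w2c(F,b),"a",w2c(F,a))
```

```text
line yaw 6.186804084477818 n [0.09623207 0.99535892 0.        ]
topnear [  3.07328928 250.78750947  90.        ] gap 19.40497224353913
topfence [ 46.78949085 254.31679993  90.        ] gap 16.974777189259456
lowfence [ 36.10331932 255.22498938  30.        ] gap 15.798478899845172
landm [ 39.19676657 245.24831045  30.        ] gap 25.84970602620546
line near fence [ 35.21112913 271.0060382   30.        ] a [-66.15148077 268.45939775  30.        ]
```

{"fn": "step_arm", "kwargs": {"linear": [[-2,0,0],[-3,0,0],[-2,0,0],[-1,0,0],[0,0,0]], "delta_rot": [[0,0,0],[0,0,0],[0,0,0],[0,0,0],[0,0,0]], "grip": [36,36,36,36,36]}}

```text
time_s: 17.35
tcp_pos: [0.5161, 0.0499, 0.0508]
ee_rot: [[-0.114, -0.993, -0.002], [-0.993, 0.114, -0.001], [0.002, 0.002, -1.0]]
wrist_force: [-4.3, -5.2, 1.9]
gripper_width: 0.456
gripper_force: 30.1
```

```bash
cat >> h.py <<'E'
def rect(t,f,xs,ys,z):
    m=np.array([[proj(t,c2w(f,[x,y,z])) for y in ys] for x in xs],np.float32)
    return cv2.remap(t["img"].mean(2).astype(np.float32),m[...,0],m[...,1],cv2.INTER_CUBIC)
E
cat > gap.py <<'E'
from h import *
st();t=cam("scene")
ys=np.arange(235,300,.25)
best=None
for yaw in np.arange(-.13,-.085,.0025):
    f=(F[0],F[1],yaw);I=rect(t,f,np.arange(-45,-5,2),ys,30);J=rect(t,f,np.arange(-5,40,2),ys,30)
    I=np.vstack([I,J]) if 0 else I
    p=I.mean(0);p=p-cv2.GaussianBlur(p[None],(0,0),25)[0];p[ys<258]=-9
    k=p.argmax()
    if best is None or p[k]>best[0]:best=(p[k],yaw,ys[k])
print("line",best);f=(F[0],F[1],best[1])
I=rect(t,f,np.arange(-45,-5,2),ys,30)
R=rect(t,f,np.arange(-60,80,.5),ys,90)
for x0 in(8,16,24,32,40):
    e=R[int((x0+60)*2)-6:int((x0+60)*2)+7].mean(0);g=-np.gradient(cv2.GaussianBlur(e[None],(0,0),3)[0])
    k=g[:-10].argmax();w=g[max(0,k-8):k+9].clip(0);print(x0,"edge",round((w*ys[max(0,k-8):k+9]).sum()/w.sum(),2),round(g[k],1))
R0=rect(t,f,np.arange(-60,80,.5),ys,30)
cv2.imwrite("pics/gap.png",cv2.resize(np.hstack([R,R0]),None,fx=1.4,fy=1.4))
E
python3 gap.py
```

```text
t 17.35 cut [31.17  0.72 50.8 ] F cut [-3.66 -5.68  1.88] M [-1.137  1.36   0.866] yaw 0.0069 w 39.66
line (np.float32(26.346153), np.float64(-0.08749999999999997), np.float64(270.0))
8 edge 286.33 2.2
16 edge 258.28 4.2
24 edge 257.98 5.5
32 edge 258.03 5.4
40 edge 257.94 5.4[ WARN:0@5.156] global loadsave.cpp:1063 imwrite_ Unsupported depth image for selected encoder is fallbacked to CV_8U.
```

View pics/gap.png

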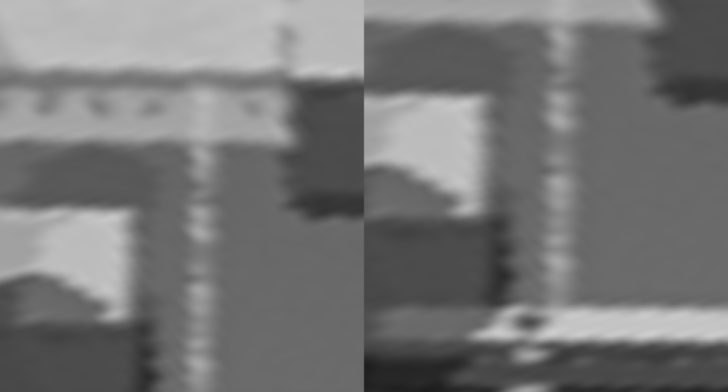

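The rectified picture shows the trunking top edge (left panel) at column about 133, y about 258, parallel to the line. In the right panel the line is at column about 560, y about 270. The gap is about 12 mm. I refine the line fit and move closer.

```bash
cat > gap.py <<'E'
from h import *
st();t=cam("scene");f=(F[0],F[1],-.097);ys=np.arange(240,295,.2);xs=np.arange(-60,80,.5)
R0=rect(t,f,xs,ys,30);R=rect(t,f,xs,ys,90)
def band(I,x0,h=5):
    return cv2.GaussianBlur(I[int((x0-h+60)*2):int((x0+h+60)*2)+1].mean(0)[None],(0,0),3)[0]
L=[]
for x0 in range(-40,42,8):
    e=band(R0,x0);m=(ys>266)&(ys<278);k=np.where(m)[0][e[m].argmax()];s=slice(k-15,k+16);w=(e[s]-e[s].min())**2;L.append((x0,(w*ys[s]).sum()/w.sum()))
E=[]
for x0 in(14,20,26,32,38,42):
    g=-np.gradient(band(R,x0,3));g[ys>278]=0;k=g.argmax();s=slice(max(0,k-10),k+11);w=g[s].clip(0);E.append((x0,(w*ys[s]).sum()/w.sum(),g[k]))
L=np.array(L);E=np.array(E);print(np.round(L,2).tolist());print(np.round(E,2).tolist())
import numpy.polynomial.polynomial as pl
med=np.median(L[:,1]);k=abs(L[:,1]-med)<1.5;c=np.polyfit(L[k,0],L[k,1],1);print("line fit",c,"gaps",np.round(np.polyval(c,E[:,0])-E[:,1],2))
E
python3 gap.py
```

```text
t 17.4 cut [31.19  0.73 50.82] F cut [-4.09 -3.98  3.73] M [-1.105  1.422  0.925] yaw 0.0069 w 40.08
[[-40.0, 270.08], [-32.0, 269.58], [-24.0, 269.6], [-16.0, 269.97], [-8.0, 269.85], [0.0, 269.95], [8.0, 269.94], [16.0, 269.98], [24.0, 269.67], [32.0, 269.86], [40.0, 269.88]]
[[14.0, 258.42, 4.23], [20.0, 258.16, 4.65], [26.0, 258.23, 4.47], [32.0, 258.39, 4.36], [38.0, 258.19, 4.39], [42.0, 258.24, 4.82]]
line fit [4.49883006e-04 2.69850510e+02] gaps [11.44 11.7  11.63 11.47 11.67 11.63]
```

{"fn": "step_arm", "kwargs": {"linear": [[-2,0,0],[-2,0.1,0],[-2,0,0],[-1.5,0,0],[-1,0,0],[0,0,0]], "delta_rot": [[0,0,0],[0,0,0],[0,0,0],[0,0,0],[0,0,0],[0,0,0]], "grip": [36,36,36,36,36,36]}}

```text
time_s: 18.2
tcp_pos: [0.517, 0.0583, 0.0508]
ee_rot: [[-0.114, -0.993, -0.002], [-0.993, 0.114, -0.001], [0.002, 0.002, -1.0]]
wrist_force: [-5.0, -4.9, 3.6]
gripper_width: 0.459
gripper_force: 30.2
```

```bash
python3 gap.py
```

```text
t 18.2 cut [30.99  9.15 50.83] F cut [-4.41 -5.43  3.57] M [-1.139  1.403  0.859] yaw 0.0069 w 39.92
[[-40.0, 270.04], [-32.0, 269.57], [-24.0, 269.41], [-16.0, 269.62], [-8.0, 269.73], [0.0, 270.11], [8.0, 270.34], [16.0, 271.22], [24.0, 272.81], [32.0, 271.38], [40.0, 272.48]]
[[14.0, 265.85, 3.12], [20.0, 266.23, 3.91], [26.0, 266.56, 4.11], [32.0, 266.16, 4.35], [38.0, 266.06, 4.49], [42.0, 265.92, 4.58]]
line fit [2.51906113e-02 2.70337951e+02] gaps [4.84 4.61 4.44 4.99 5.23 5.47]
```

{"fn": "step_arm", "kwargs": {"linear": [[-0.6,0,0],[-0.8,0,0],[-0.6,0,0],[-0.4,0,0],[0,0,0],[0,0,0]], "delta_rot": [[0,0,0],[0,0,0],[0,0,0],[0,0,0],[0,0,0],[0,0,0]], "grip": [36,36,36,36,36,36]}}

```text
time_s: 19.0
tcp_pos: [0.5172, 0.0606, 0.0508]
ee_rot: [[-0.114, -0.993, -0.002], [-0.993, 0.114, -0.002], [0.002, 0.002, -1.0]]
wrist_force: [-4.8, -4.6, 3.8]
gripper_width: 0.456
gripper_force: 30.2
```

```bash
python3 gap.py; python3 -c "
from h import *
t=cam('scene');u=cv2.resize(t['img'][185:245,310:390][:,:,::-1],None,fx=7,fy=7,interpolation=cv2.INTER_CUBIC)
cv2.imwrite('pics/s5.png',u)"
```

```text
t 19.0 cut [30.94 11.42 50.82] F cut [-4.17 -5.17  3.78] M [-1.253  1.42   0.842] yaw 0.0068 w 39.63
[[-40.0, 270.05], [-32.0, 269.13], [-24.0, 265.1], [-16.0, 264.67], [-8.0, 264.63], [0.0, 264.61], [8.0, 264.73], [16.0, 264.75], [24.0, 277.36], [32.0, 277.14], [40.0, 276.88]]
[[14.0, 272.28, 3.29], [20.0, 272.45, 3.35], [26.0, 268.21, 3.37], [32.0, 267.71, 3.11], [38.0, 267.89, 2.62], [42.0, 272.45, 2.78]]
line fit [-5.64897734e-03  2.64726031e+02] gaps [-7.63 -7.83 -3.63 -3.16 -3.38 -7.96]
```

View pics/s5.png

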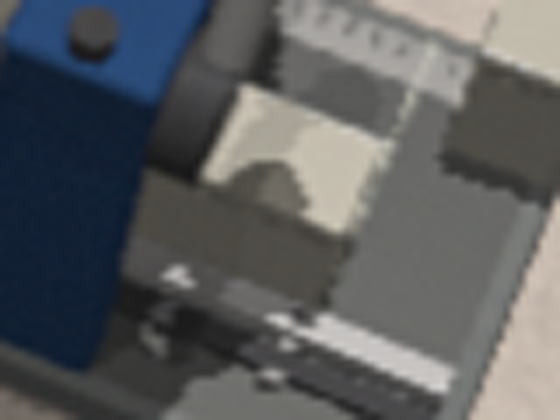

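The crop shows the top front edge from (392,140) to (345,235), right beside the line's visible upper end at (415,80). Only a sliver is left, about 1 mm by dead reckoning from the 11.6 mm fix. A last small ease, then I unload the feed force and hold steady.

{"fn": "step_arm", "kwargs": {"linear": [[-0.3,0,0],[-0.2,0,0],[0,0,0],[0,0,0],[0,0,0],[0,0,0],[0,0,0]], "delta_rot": [[0,0,0],[0,0,0],[0,0,0],[0,0,0],[0,0,0],[0,0,0],[0,0,0]], "grip": [36,36,36,36,36,36,36]}}

```text
time_s: 19.98
tcp_pos: [0.5172, 0.061, 0.0508]
ee_rot: [[-0.114, -0.993, -0.002], [-0.993, 0.114, -0.002], [0.002, 0.002, -1.0]]
wrist_force: [-3.8, -4.9, 3.2]
gripper_width: 0.454
gripper_force: 30.2
```

{"fn": "step_arm", "kwargs": {"linear": [[0.4,0,0],[0.4,0,0],[0.2,0,0],[0,0,0],[0,0,0],[0,0,0]], "delta_rot": [[0,0,0],[0,0,0],[0,0,0],[0,0,0],[0,0,0],[0,0,0]], "grip": [36,36,36,36,36,36]}}

```text
time_s: 20.72
tcp_pos: [0.5173, 0.061, 0.0508]
ee_rot: [[-0.114, -0.993, -0.001], [-0.993, 0.114, -0.0], [0.001, 0.001, -1.0]]
wrist_force: [-5.5, -2.2, 3.1]
gripper_width: 0.462
gripper_force: 30.1
```

```bash
python3 -c "
from h import *
st()"
```

```text
t 20.73 cut [30.94 11.86 50.81] F cut [-5.24 -2.84  3.09] M [-0.175  1.73   0.88 ] yaw 0.0069 w 40.18
```

{"fn": "step_arm", "kwargs": {"linear": [[0.4,0,0],[0.4,0,0],[0,0.2,0],[0,0,0],[0,0,0],[0,0,0],[0,0,0],[0,0,0],[0,0,0],[0,0,0]], "delta_rot": [[0,0,0],[0,0,0],[0,0,0],[0,0,0],[0,0,0],[0,0,0],[0,0,0],[0,0,0],[0,0,0],[0,0,0]], "grip": [36,36,36,36,36,42,46,50,54,54]}}

```text
time_s: 21.98
tcp_pos: [0.5178, 0.0603, 0.0509]
ee_rot: [[-0.116, -0.993, 0.001], [-0.993, 0.116, 0.0], [-0.0, -0.0, -1.0]]
wrist_force: [-1.1, -0.3, 0.5]
gripper_width: 0.611
gripper_force: 0.0
```

```bash
python3 gap.py
```

```text
t 21.98 cut [31.61 11.23 50.91] F cut [-1.06 -0.42  0.51] M [0.035 0.069 0.005] yaw 0.0056 w 53.17
[[-40.0, 270.07], [-32.0, 269.18], [-24.0, 266.9], [-16.0, 264.99], [-8.0, 265.09], [0.0, 264.81], [8.0, 264.9], [16.0, 264.7], [24.0, 277.38], [32.0, 278.29], [40.0, 277.76]]
[[14.0, 272.3, 3.36], [20.0, 272.26, 3.55], [26.0, 269.0, 2.79], [32.0, 270.58, 2.83], [38.0, 272.17, 2.57], [42.0, 272.27, 2.77]]
line fit [ -5.56039039 133.44936934] gaps [-216.69 -250.02 -280.12 -315.06 -350.01 -372.36]gap.py:14: RankWarning: Polyfit may be poorly conditioned
  med=np.median(L[:,1]);k=abs(L[:,1]-med)<1.5;c=np.polyfit(L[k,0],L[k,1],1);print("line fit",c,"gaps",np.round(np.polyval(c,E[:,0])-E[:,1],2))
```

Released. The scene edge is now confounded by the bright line behind it, so I retreat and compare against the earlier trunk-free pictures from the same fixed cameras.

{"fn": "step_arm", "kwargs": {"linear": [[0,0,-10],[0,0,-20],[0,0,-30],[0,0,-40],[0,0,-40],[0,0,-40],[0,0,-20]], "delta_rot": [[0,0,0],[0,0,0],[0,0,0],[0,0,0],[0,0,0],[0,0,0],[0,0,0]], "grip": [54,54,54,54,50,40,30]}}

```text
time_s: 22.9
tcp_pos: [0.5184, 0.0604, 0.2544]
ee_rot: [[-0.115, -0.993, 0.005], [-0.993, 0.115, 0.002], [-0.002, -0.005, -1.0]]
wrist_force: [0.4, -0.4, -0.4]
gripper_width: 0.43
gripper_force: 0.0
```

Run:
```python
from h import *
np.set_printoptions(linewidth=200,suppress=True)
st()
ys=np.arange(255,292,1.);f=(F[0],F[1],-.097)
print("y  ",ys.astype(int))
for n in("scene","top"):
    t=cam(n);pre=dict(t);pre["img"]=cv2.imread(f"pics/{n}.png")[:,:,::-1]
    for xa in((16,28),(34,46)):
        xs=np.arange(*xa,1.)
        print(n,xa,"now90",rect(t,f,xs,ys,90).mean(0).astype(int))
        print(n,xa,"pre90",rect(pre,f,xs,ys,90).mean(0).astype(int))
    print(n,"pre30 x-40..-10",rect(pre,f,np.arange(-40,-10,1.),ys,30).mean(0).astype(int))
    save(t,n+"6.png")
u=cv2.imread("pics/top6.png")[205:275,185:285];v=cv2.imread("pics/scene6.png")[180:250,310:410]
cv2.imwrite("pics/c6.png",cv2.resize(np.hstack([u,v]),None,fx=4,fy=4,interpolation=cv2.INTER_CUBIC))
```

```text
t 22.9 cut [ 32.11  11.41 254.38] F cut [ 0.42 -0.4  -0.45] M [-0.017  0.068 -0.003] yaw 0.0062 w 37.43
y   [255 256 257 258 259 260 261 262 263 264 265 266 267 268 269 270 271 272 273 274 275 276 277 278 279 280 281 282 283 284 285 286 287 288 289 290 291]
scene (16, 28) now90 [185 185 185 185 185 185 185 185 185 185 186 187 185 177 169 162 152 137 122 110 103 101 102 102 103 103 103 103 103 103 103 103 103 103 102 102 102]
scene (16, 28) pre90 [ 85  84  84  85  87  91  94  97  98  99  98  97  98 102 116 131 137 131 118 107 100  97  98  98  98  98  99  99  99  98  99  99  99  99  98  97  97]
scene (34, 46) now90 [182 184 185 186 186 186 185 185 186 186 187 186 182 173 163 156 146 133 121 110 104 102 103 103 104 104 104 104 104 104 104 104 104 104 104 103 104]
scene (34, 46) pre90 [ 87  89  93  96  98  99  99  99  99  99  98  98  98 102 115 130 137 132 120 108 101  98  98  99  99  99  99  99  99  99  99  99  99  99  99  99  99]
scene pre30 x-40..-10 [ 84  85  86  88  90  92  94  96  97  97  97  98 105 117 128 130 123 114 105  99  97  97  98  98  98  98  98  98  99  98  96  93  90  86  83  80  78]
top (16, 28) now90 [128 130 132 136 140 144 148 152 152 153 142 131 123 119 110  89  68  53  47  43  40  39  38  37  37  37  37  39  41  43  45  44  46  49  52  58  62]
top (16, 28) pre90 [112 112 117 130 145 152 144 128 113 104  95  88  80  74  70  65  60  55  51  46  40  37  35  35  34  35  37  40  41  41  42  42  47  52  55  59  60]
top (34, 46) now90 [134 116  90  65  41  24  16  13  15  18  21  24  26  25  23  25  27  30  31  30  30  31  32  33  33  32  32  31  32  34  35  35  34  33  33  31  30]
top (34, 46) pre90 [84 71 56 41 29 22 18 15 15 16 19 22 24 26 27 29 29 30 30 30 30 31 33 34 33 32 33 33 34 33 32 31 31 30 30 30 29]
top pre30 x-40..-10 [101 102 103 104 106 109 111 114 115 115 115 116 118 124 132 140 140 133 123 116 113 114 115 116 116 115 115 115 115 115 115 116 118 118 114 104  94]
```

View pics/c6.png

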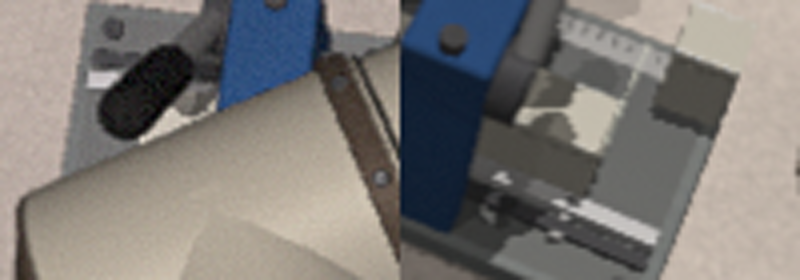

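In the left (top) panel the robot's arm hides most of it. In the right (scene) panel the trunking's front edge, (625,95) to (600,155), lies along the line coming down from (650,45). With the known line profile subtracted, the top front edge sits at y≈269.5 and the line at ≈269.8. That is about 0.3 mm short, so I leave it. Next is the handle.

Run:
```python
from h import *
go([.475,.144,.235],-np.pi/2-.10)
t=cam("scene");q=landmark_of("scene","handle");print(q[:1]);m=silhouettes("scene","handle")
print(onz(t,q[0]["point"],.176) if q else None, proj(t,np.array([.475,.144,.176])))
```

```text
shift [-77.8  53.3  19.2] rotz -0.015 tilt [ 0.0067  0.0022 -1.    ]
[{'point': [303.6, 142.0], 'score': 0.89}]
[0.46851778 0.14587369 0.176     ] [301.89974061 143.82119242]
```

{"fn": "step_arm", "kwargs": {"linear": [[-15,11,0],[-25,18,0],[-25,18,0],[-13,9,0],[0,0,19],[0,0,0]], "delta_rot": [[0,0,0],[0,0,0],[0,0,0],[0,0,0],[0,0,-0.015],[0,0,0]], "grip": [0,0,0,0,0,0]}}

```text
time_s: 23.9
tcp_pos: [0.4699, 0.1436, 0.23]
ee_rot: [[-0.1, -0.995, -0.004], [-0.995, 0.1, -0.002], [0.003, 0.004, -1.0]]
wrist_force: [-0.5, 0.4, -0.5]
gripper_width: 0.007
gripper_force: 0.0
```

Run:
```python
from h import *
st();print(sense()["tcp_pos"]);go([.472,.1445,.2],-np.pi/2-.10)
w=cam("wrist");q=landmark_of("wrist","handle");print(q[:1]);s=cam("scene");r=landmark_of("scene","handle")
if q: print(onz(w,q[0]["point"],.176),tri([ray(w,q[0]["point"]),ray(s,r[0]["point"])]))
v=s["img"][100:220,240:380][:,:,::-1];a=cv2.resize(w["img"][:,:,::-1],(400,300));b=cv2.resize(v,(350,300),interpolation=cv2.INTER_CUBIC)
cv2.imwrite("pics/h.png",np.hstack([a,b]))
```

```text
t 23.9 cut [-26.11  88.09 229.99] F cut [-0.58  0.31 -0.47] M [ 0.019  0.061 -0.025] yaw 0.0208 w 0.64
[0.46985607 0.14360324 0.22999337]
shift [-1.2 -2.2 30. ] rotz -0.001 tilt [-0.0041 -0.0025 -1.    ]
[{'point': [259.8, 231.5], 'score': 0.8}]
[0.48091472 0.1481479  0.176     ] (array([0.47881204, 0.14527718, 0.18999681]), np.float64(0.0020577832883225196))
```

View pics/h.png

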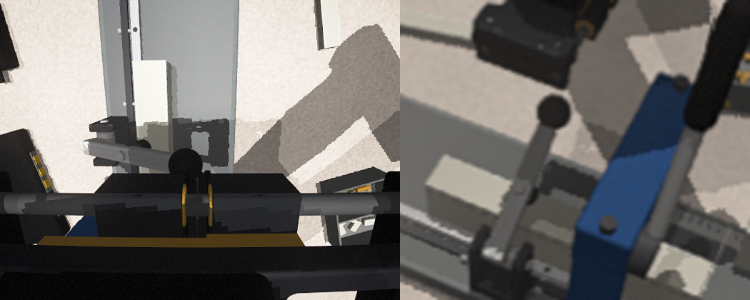

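The left (wrist) panel shows the ball at (185,162) with the shut fingers at (197,210). The right (scene) panel shows the arm raised with the ball at (553,112). I shift slightly and descend to feel the ball.

{"fn": "step_arm", "kwargs": {"linear": [[-2.5,-7,6],[0,0,8],[0,0,8],[0,0,3],[0,0,3],[0,0,0]], "delta_rot": [[0,0,0],[0,0,0],[0,0,0],[0,0,0],[0,0,0],[0,0,0]], "grip": [0,0,0,0,0,0]}}

```text
time_s: 24.85
tcp_pos: [0.4781, 0.146, 0.2038]
ee_rot: [[-0.1, -0.995, -0.0], [-0.995, 0.1, -0.0], [0.0, 0.0, -1.0]]
wrist_force: [-0.8, 0.4, -0.7]
gripper_width: 0.007
gripper_force: 0.0
```

{"fn": "step_arm", "kwargs": {"linear": [[0,0,2],[0,0,2],[0,0,2],[0,0,2],[0,0,1.5],[0,0,0]], "delta_rot": [[0,0,0],[0,0,0],[0,0,0],[0,0,0],[0,0,0],[0,0,0]], "grip": [0,0,0,0,0,0]}}

```text
time_s: 25.6
tcp_pos: [0.4778, 0.146, 0.1946]
ee_rot: [[-0.1, -0.995, -0.001], [-0.995, 0.1, -0.0], [0.0, 0.001, -1.0]]
wrist_force: [-1.4, 0.4, 2.3]
gripper_width: 0.0
gripper_force: 1.4
```

{"fn": "step_arm", "kwargs": {"linear": [[0,2.5,3.2],[0,2.4,3.2],[0,2.4,3.2],[0,2.4,3.9],[0,2.4,3.9],[0,2.3,3.9],[0,2,4.1],[0,2,4.1],[0,2,4.1],[0,0,0]], "delta_rot": [[0,0,0],[0,0,0],[0,0,0],[0,0,0],[0,0,0],[0,0,0],[0,0,0],[0,0,0],[0,0,0],[0,0,0]], "grip": [0,0,0,0,0,0,0,0,0,0]}}

```text
time_s: 26.85
tcp_pos: [0.4579, 0.148, 0.1603]
ee_rot: [[-0.1, -0.995, 0.0], [-0.995, 0.1, -0.0], [0.0, -0.0, -1.0]]
wrist_force: [0.1, 0.4, 0.4]
gripper_width: 0.005
gripper_force: 0.0
```

```bash
python3 -c "
from h import *
st()"
```

```text
t 26.85 cut [-38.52  91.01 160.32] F cut [0.05 0.37 0.41] M [-0.047  0.085 -0.038] yaw 0.0211 w 0.42
```

{"fn": "step_arm", "kwargs": {"linear": [[0,1.2,3],[0,1,3],[0,1,3],[0,0,0]], "delta_rot": [[0,0,0],[0,0,0],[0,0,0],[0,0,0]], "grip": [0,0,0,0]}}

```text
time_s: 27.35
tcp_pos: [0.4546, 0.1483, 0.1514]
ee_rot: [[-0.1, -0.995, -0.0], [-0.995, 0.1, -0.0], [0.0, 0.0, -1.0]]
wrist_force: [-0.3, -0.0, 1.6]
gripper_width: 0.005
gripper_force: 0.0
```

```bash
python3 -c "
from h import *
st();s=cam('scene');p=landmark_of('scene','handle');print(p[:1])
o=sense()['tcp_pos'];print(proj(s,np.array(o)))
if p: print(onz(s,p[0]['point'],o[2]-.016),o)"
```

```text
t 27.35 cut [-41.81  90.87 151.44] F cut [-0.27 -0.04  1.58] M [-0.     0.14  -0.063] yaw 0.0211 w 0.45
[{'point': [306.4, 150.6], 'score': 0.62}]
[305.75950628 144.99046718]
[0.45723011 0.15200815 0.13568955] [0.45478975 0.14835641 0.15168955]
```

{"fn": "step_arm", "kwargs": {"linear": [[0,0.8,2],[0,0.7,2],[0,0.7,2],[0,0.6,2],[0,0.5,1.5],[0,0,0]], "delta_rot": [[0,0,0],[0,0,0],[0,0,0],[0,0,0],[0,0,0],[0,0,0]], "grip": [0,0,0,0,0,0]}}

```text
time_s: 28.2
tcp_pos: [0.4513, 0.1486, 0.1421]
ee_rot: [[-0.1, -0.995, -0.0], [-0.995, 0.1, -0.0], [0.0, 0.0, -1.0]]
wrist_force: [-1.2, 0.2, 0.3]
gripper_width: 0.003
gripper_force: 0.0
```

```bash
python3 -c "
from h import *
st()"
```

```text
t 28.2 cut [-45.13  90.78 142.07] F cut [-1.22  0.06  0.34] M [0.038 0.073 0.038] yaw 0.021 w 0.27
```

{"fn": "step_arm", "kwargs": {"linear": [[0,0.3,1.2],[0,0.3,1.2],[0,0.2,1.2],[0,0,0],[0,0,0]], "delta_rot": [[0,0,0],[0,0,0],[0,0,0],[0,0,0],[0,0,0]], "grip": [0,0,0,0,0]}}

```text
time_s: 28.82
tcp_pos: [0.4508, 0.1488, 0.1386]
ee_rot: [[-0.1, -0.995, 0.0], [-0.995, 0.1, 0.0], [-0.0, -0.0, -1.0]]
wrist_force: [-0.9, 0.8, 0.7]
gripper_width: 0.007
gripper_force: 0.1
```

```bash
python3 -c "
from h import *
st()"
```

```text
t 28.82 cut [-45.7   90.91 138.59] F cut [-1.01  0.65  0.69] M [0.012 0.081 0.038] yaw 0.021 w 0.57
```

{"fn": "step_arm", "kwargs": {"linear": [[0,0.2,1.2],[0,0.2,1.2],[0,0.2,1.2],[0,0,0],[0,0,0]], "delta_rot": [[0,0,0],[0,0,0],[0,0,0],[0,0,0],[0,0,0]], "grip": [0,0,0,0,0]}}

```text
time_s: 29.45
tcp_pos: [0.4501, 0.1488, 0.135]
ee_rot: [[-0.1, -0.995, 0.0], [-0.995, 0.1, -0.0], [-0.0, -0.0, -1.0]]
wrist_force: [-1.5, 0.5, 1.9]
gripper_width: 0.011
gripper_force: 0.5
```

```bash
python3 -c "
from h import *
st();s=cam('scene');p=landmark_of('scene','handle');print(p[:1])
o=sense()['tcp_pos']
if p: print(onz(s,p[0]['point'],o[2]-.016),o)
for th in(.15,.1,.05,0,-.05):
  f=(.4848,.048,-.1);print(th,proj(s,c2w(f,[90-135*np.cos(th)+23*np.sin(th),95,92+135*np.sin(th)+23*np.cos(th)])))"
```

```text
t 29.45 cut [-46.36  90.89 134.97] F cut [-1.52  0.36  1.89] M [ 0.081  0.351 -0.029] yaw 0.0211 w 0.98
[{'point': [304.4, 151.6], 'score': 0.84}]
[0.44831774 0.14529161 0.11894634] [0.45008471 0.14881655 0.13494634]
0.15 [304.55148398 149.30439015]
0.1 [304.6963792  150.50288039]
0.05 [304.78031756 151.8042677 ]
0 [304.8043601  153.20359635]
-0.05 [304.76965202 154.6959072 ]
```

{"fn": "step_arm", "kwargs": {"linear": [[0,0.1,1],[0,0.1,1],[0,0.1,0.8],[0,0,0],[0,0,0]], "delta_rot": [[0,0,0],[0,0,0],[0,0,0],[0,0,0],[0,0,0]], "grip": [0,0,0,0,0]}}

```text
time_s: 30.18
tcp_pos: [0.4497, 0.1488, 0.1322]
ee_rot: [[-0.1, -0.995, -0.0], [-0.995, 0.1, -0.0], [0.0, 0.0, -1.0]]
wrist_force: [-3.1, 1.2, 3.1]
gripper_width: 0.004
gripper_force: 1.3
```

```bash
python3 -c "
from h import *
st()"
```

```text
t 30.18 cut [-46.71  90.82 132.2 ] F cut [-3.26  0.83  3.08] M [ 0.128  0.782 -0.055] yaw 0.021 w 0.38
```

Force leans toward the operator, so the tip sits on the operator-side flank of the ball. I lift, re-centre and press again.

{"fn": "step_arm", "kwargs": {"linear": [[0,0,-5],[0,0,-7],[0,-5,0],[0,-5,0],[0,0,4],[0,0,3],[0,0,2],[0,0,1],[0,0,0]], "delta_rot": [[0,0,0],[0,0,0],[0,0,0],[0,0,0],[0,0,0],[0,0,0],[0,0,0],[0,0,0],[0,0,0]], "grip": [0,0,0,0,0,0,0,0,0]}}

```text
time_s: 31.3
tcp_pos: [0.4596, 0.1479, 0.1342]
ee_rot: [[-0.1, -0.995, -0.0], [-0.995, 0.1, -0.0], [0.0, 0.0, -1.0]]
wrist_force: [0.2, -0.0, 0.3]
gripper_width: 0.006
gripper_force: 0.0
```

```bash
python3 -c "
from h import *
st()"
```

```text
t 31.3 cut [-36.78  91.09 134.21] F cut [ 0.23 -0.02  0.27] M [ 0.082  0.093 -0.02 ] yaw 0.0211 w 0.56
```

{"fn": "step_arm", "kwargs": {"linear": [[0,0,1],[0,0,1],[0,0,0],[0,0,0]], "delta_rot": [[0,0,0],[0,0,0],[0,0,0],[0,0,0]], "grip": [0,0,0,0]}}

```text
time_s: 31.8
tcp_pos: [0.4597, 0.1479, 0.1323]
ee_rot: [[-0.1, -0.995, 0.0], [-0.995, 0.1, 0.0], [-0.0, -0.0, -1.0]]
wrist_force: [-0.5, 0.0, 0.0]
gripper_width: 0.003
gripper_force: 0.0
```

```bash
python3 -c "
from h import *
st()"
```

```text
t 31.8 cut [-36.7   91.09 132.29] F cut [-0.47 -0.05  0.02] M [-0.001  0.046 -0.008] yaw 0.021 w 0.25
```

{"fn": "step_arm", "kwargs": {"linear": [[0,0,-8],[0,0,-6],[0,4,0],[0,4,0],[0,0,5],[0,0,4],[0,0,2],[0,0,1.5],[0,0,0]], "delta_rot": [[0,0,0],[0,0,0],[0,0,0],[0,0,0],[0,0,0],[0,0,0],[0,0,0],[0,0,0],[0,0,0]], "grip": [0,0,0,0,0,0,0,0,0]}}

```text
time_s: 32.92
tcp_pos: [0.4518, 0.1486, 0.1336]
ee_rot: [[-0.1, -0.995, -0.0], [-0.995, 0.1, -0.0], [0.0, 0.0, -1.0]]
wrist_force: [-0.0, 0.5, 0.1]
gripper_width: 0.002
gripper_force: 0.0
```

```bash
python3 -c "
from h import *
st()"
```

```text
t 32.92 cut [-44.69  90.88 133.6 ] F cut [-0.1   0.5   0.13] M [0.01  0.036 0.038] yaw 0.0209 w 0.15
```

{"fn": "step_arm", "kwargs": {"linear": [[0,0,1],[0,0,1],[0,0,0.8],[0,0,0],[0,0,0]], "delta_rot": [[0,0,0],[0,0,0],[0,0,0],[0,0,0],[0,0,0]], "grip": [0,0,0,0,0]}}

```text
time_s: 33.55
tcp_pos: [0.4517, 0.1487, 0.1312]
ee_rot: [[-0.1, -0.995, 0.0], [-0.995, 0.1, 0.0], [-0.0, -0.0, -1.0]]
wrist_force: [-2.8, 0.7, 4.6]
gripper_width: 0.006
gripper_force: 2.2
```

```bash
python3 -c "
from h import *
st();s=cam('scene');p=landmark_of('scene','handle');print(p[:1]);save(s,'s7.png')
cv2.imwrite('pics/s7c.png',cv2.resize(s['img'][110:230,230:390][:,:,::-1],None,fx=5,fy=5,interpolation=cv2.INTER_CUBIC))"
```

```text
t 33.55 cut [-44.79  90.95 131.18] F cut [-2.91  0.4   4.57] M [ 0.13   0.792 -0.034] yaw 0.021 w 0.54
[{'point': [305.0, 152.1], 'score': 0.61}]
```

{"fn": "step_arm", "kwargs": {"linear": [[0,0,-3],[0,0,-8],[0,0,-25],[0,0,-40],[0,0,-40],[0,0,0]], "delta_rot": [[0,0,0],[0,0,0],[0,0,0],[0,0,0],[0,0,0],[0,0,0]], "grip": [0,0,0,0,0,0]}}

```text
time_s: 34.4
tcp_pos: [0.4536, 0.1496, 0.2507]
ee_rot: [[-0.1, -0.995, 0.007], [-0.995, 0.1, 0.004], [-0.005, -0.007, -1.0]]
wrist_force: [-0.2, 0.5, -1.3]
gripper_width: 0.006
gripper_force: 0.0
```

Run:
```python
from h import *
np.set_printoptions(linewidth=200,suppress=True)
st();s=cam('scene');p=landmark_of('scene','handle');print(p[:1])
ys=np.arange(262,280,1.);f=(F[0],F[1],-.097)
for xa in((16,28),(34,46)): 
    for n in("scene6",None):
        t=dict(s)
        if n:t["img"]=cv2.imread(f"pics/{n}.png")[:,:,::-1]
        print(rect(t,f,np.arange(*xa,1.),ys,90).mean(0).astype(int))
# fit angle by ball mask centroid
m=silhouettes("scene","handle")
fr=(.4848,.048,-.1)
for th in(.15,.1,.07,.03,0,-.05):print(th,proj(s,c2w(fr,[90-135*np.cos(th)+23*np.sin(th),95,92+135*np.sin(th)+23*np.cos(th)])))
I=s["img"].mean(2)[138:168,290:320];k=I<45;ks=cv2.connectedComponentsWithStats(k.astype(np.uint8))
for a,c in zip(ks[2][1:],ks[3][1:]):
    if a[4]>30:print("dark blob",a,c+[290,138])
```

```text
t 34.4 cut [-42.96  92.08 250.68] F cut [-0.3   0.5  -1.33] M [-0.015  0.084 -0.   ] yaw 0.0213 w 0.51
[{'point': [305.0, 201.5], 'score': 0.24}]
[185 185 185 186 187 185 177 169 162 152 137 122 110 103 101 102 102 103]
[180 180 180 181 182 180 173 164 156 146 132 117 106  99  97  98  99  99]
[185 186 186 187 186 182 173 163 156 146 133 121 110 104 102 103 103 104]
[180 180 180 181 180 176 167 158 151 141 129 117 106 100  99  99 100 100]
0.15 [304.55148398 149.30439015]
0.1 [304.6963792  150.50288039]
0.07 [304.75399114 151.27168203]
0.03 [304.7970597  152.35252403]
0 [304.8043601  153.20359635]
-0.05 [304.76965202 154.6959072 ]
dark blob [ 9 10 11 11 81] [304.60493827 152.97530864]
```

The trunking front has not moved, and the handle ball's image row matches an angle of about 0.01 rad, so the foot is bearing. The gripper is clear, so I hand in.

```bash
python3 -c "
from h import *
print(finish_job())"
```

```text
the job is handed in; nothing more can be done
None
```

The job is handed in at about 34 s: the trunking is against the fence with its front end about 0.3 mm short of the line by camera, and the hold-down is at about 0.01 rad, with its foot bearing on the trunking and not crushing it.

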